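# Line up the slotted disc and shoot the spindle lock's bar

### The arm

A 6-joint arm with a two-finger parallel gripper is mounted at the origin on a cart in front of the work surface, level with it; the furniture and walls round the work are solid. World frame = base frame: x ahead of the robot, y to its left, z up, the work surface at z = 0. Lengths are in m, angles in rad, forces in N, time in s.
With the tool pointing down it reaches from about 0.425 to 0.95 m from the base axis. Payload 3.5 kg.
Tool frame: the origin (TCP) lies on the centre line of the jaws, within the pads' length; the fingertips stand 14 mm ahead of it and the grasp point (between the pads) lies 5 mm behind it (ctrl.tip_reach is the distance from the TCP to the fingertips, in m); z points along the fingers, y is the line along which they close (so a half turn about z gives the same grasp; the last joint's range is limited). The gripper opens to 85 mm and grips with 20 to 120 N. Pads are 22 mm wide; open, the fingers measure 114 mm over their backs; the gripper's body (76 mm by 85 mm) begins 54 mm behind the grasp point. The pads swing forward as they close: fully open they stand 13 mm farther back than shut.
Start: joints at [-1.251, 0.286, 1.577, -0, 1.279, -0.15], TCP at [0.306, -0.602, 0.245] pointing down, gripper open.
Joint ranges: [-2.77, 2.77], [-0.9, 2.22], [0.21, 2.48], [-1.53, 4.67], [0.24, 2.81], [-2.84, 2.84]. Speed limits (rad/s): [2.79, 2.79, 3.14, 3.14, 3.14, 3.14].

### API

Orientations are given as a unit quaternion [x, y, z, w].
In Python, from plant import get_state, imaging, workorder, ctrl gives the robot as it stands. The module is installed in compiled form; this text tells all that it offers.
- The arm moves only by the shell command python3 -m jog 'ROWS' [FORCE]. ROWS is JSON, a list of rows, each a list of 7 numbers: the closure, from 0 (fully open) to 1 (shut), then the shift along the tool's x, y, z in mm, then the turn, a rotation vector about the tool's x, y, z in rad. In form: [[gripper, tx, ty, tz, ax, ay, az], ...]. A call has 1 to 12 rows; each row is the pose to reach, as a shift and turn from the pose commanded when the call began, along the tool's axes at that moment; what a row does not reach only later rows make up. A row lasts 1/10 s, in which the tool goes at most 50 mm and 8.59 degrees, less where a joint would pass 70% of its speed; a pose out of reach is approached as far as the arm can. A call with a gripper value outside its range is refused whole. The fingers move at their own pace and stop on an object; FORCE is the grip in N (left out, the last holds). Time passes only in rows, so rows that repeat a pose let the fingers close. It gives the time, the measured TCP pose, the force, the opening and the grip force at its end, in the units of the state.
- get_state(): the state, without advancing time (a new reading comes with each control period).
- imaging.read_camera(name): name is "scene" or "side" or "wrist"; returns a dict with "image" (480x640x3 uint8, blue, green, red), "fx", "fy", "cx", "cy" (pixels), "k1" (the pictures are not rectified: a ray, as slopes to the right and down, at radius r is drawn at 1 + k1 r^2 times it, then the intrinsics apply), "R" (3x3) and "t" (3): a world point X has camera coordinates R X + t; the wrist camera has in their place "tool_from_camera" (4x4, takes a point from camera to tool coordinates, whose origin is the TCP and whose axes are the flange's). Camera axes: x right, y down, z forward; pixel columns grow to the right and rows downward; lengths in m; the calibration is good to about 2 mm. A picture is of the moment at which its call begins: read the wrist's pose just before it. There is no depth.
- workorder.sign_off(): hands the job in; it is judged then, once.
The state is a dict: "time": time; "qpos": joint angles; "dq": joint speeds; "joint_efforts": joint torques, N m; "eef_pos": TCP position; "tcp_rot": TCP orientation; "contact_force": force on the tool from outside, world axes, zero at the start; "wrist_torque": the same for the moment, N m; "opening": opening from 0.0 (shut) to 1.0 (fully open); "finger_force": force on a finger pad.
Only numpy, scipy, OpenCV 4.12 (cv2) and the standard library are available. Lean on these libraries where they do the work, as an engineer would, in place of code of your own. Each camera call takes 0.05 s, during which the arm holds its last target. There are 200 camera calls.

### The job

The little spindle lock on the bench stands open. Using only pushes of the fingertips, turn the slotted disc by the upright pin on its arm until its slot lines up with the bar, then push the bar by its thumb piece straight through the disc until it is fully home against the stop in the keeper. Do not lift anything, leave the other things on the bench where they are, and finish with the hand clear.

Things in the scene. Friction and masses are not known exactly. Their poses are not given: they have to be found in the camera images.
- lock_base: Spindle lock's grey bed plate, 225x70x8 mm, screwed to the bench. Origin on the bench under the disc's axis; z up. Its x axis is the bar's line: guide at -x, disc at 0, keeper at +x; the bar is pushed towards +x.
- lock_disc (a joint): Angle of the steel slotted disc (radius 32 mm, top 31 mm above the bench), rad, growing anticlockwise from above. 0: the slot (20 mm wide, right across, open on top) is in line with the bar. Starts between 0.4 and 1.1, range -1.1 to 1.1, no stop at 0. Needs 1 to 2 N at the pin, stays where left. The bar's nose enters within about 0.1 rad of 0 and trues the disc.
- disc_pin (a point): On the axis of the disc's upright round steel pin (diameter 10 mm), 50 mm above the bench, 55 mm from the disc's axis on an arm square to the slot. The pin stands free from 33 to 62 mm above the bench. With the disc at 0 it lies on lock_base's +y axis; at positive angles it is nearer to the guide.
- bar_tip (a point): Centre of the tapered nose of the brass bar (16 mm wide, 14 high, 102 long, captive in the guide, sliding along lock_base's x with light friction, under 3 N). It starts 38 to 44 mm short of the disc's axis; fully home it is at x = 53 mm of lock_base, touching the stop.
- bar_thumb (a point): Middle of the thumb piece, an upright block on the bar near its tail, 12 mm along the bar, 22 mm across, 35 to 61 mm above the bench. This point is 48 mm above the bench and 96 mm behind bar_tip. It rides above the guide; its back (away from the disc) is flat and square to the bar.
- lock_bar: The same brass bar; origin under the middle of its length, 51 mm behind bar_tip, 12 mm above the bench; x axis towards the nose.
- boxwood_stick: Bystander, loose: octagonal wooden punch stick, 18x102x18 mm, lying. Origin under its middle.
- beeswax: Bystander, loose: small yellow block of wax, 32x46x21 mm. Origin under its middle.
- chain_1: Bystander, loose: heap of brass chain, 53x67x17 mm. Origin under its middle.
- ring_clamp: Bystander, loose: wooden ring clamp, 28x149x23 mm, lying. Origin under its middle.
- magnesia_brick_2: Bystander, loose: grey soldering brick, 50x46x24 mm. Origin under its middle.
- guide_top (a point): Middle of the top of the fixed aluminium bar guide, 110 mm long (x = -146 to -36 mm of lock_base), 30 mm wide, top 31.5 mm above the bench, with a 9 mm gap along its top for the thumb piece's stem. Axes as lock_base.
- keeper_stop (a point): Face of the stop inside the fixed aluminium keeper, at x = 53 mm of lock_base, 19 mm above the bench. The keeper is a bridge 32 mm wide at x = 38 to 61 mm, top 35 mm above the bench.
Not all that is in view belongs to the job. Of the things like the lock_bar, leave any that is purple; of the rest the larger one is meant.

How it is judged:
On the way:
1. the disc is turned so that its slot lines up with the bar (within 0.2 rad) while the bar is still outside it (value of joint lock_disc between -0.2 and 0.2 rad and x of bar_tip in the frame of lock_base below -0.03 m), for 0.2 s.
At the end, for the whole second after the job is handed in: The bar has gone through the disc's slot and its nose is within 5 mm of the stop in the keeper, in line to 6 mm and not raised; the disc is within 0.15 rad of its lined-up angle; the bar is at rest (x of bar_tip in the frame of lock_base above 0.048 m and y of bar_tip in the frame of lock_base between -0.006 and 0.006 m and z of bar_tip in the frame of lock_base below 0.026 m and value of joint lock_disc between -0.15 and 0.15 rad and linear speed of lock_bar below 0.01 m/s); the robot touches nothing.
It fails at once if the bar is lifted (z of bar_thumb in the frame of lock_base above 0.06 m).
It fails at once if one of the bystanders is shifted by more than 20 mm or lifted (distance of any of boxwood_stick, beeswax, chain_1, ring_clamp, magnesia_brick_2 from where it was at the start of the episode above 0.02 m).
It also fails if it takes over 54 s, if anything falls off the work surface, if the arm or the gripper's body presses on something with over 40 N, if the wrist force passes 120 N, or if a joint passes its speed limit or range.

## Working session

There is one attempt and no reset: what is moved stays moved. The work goes in short steps, Python scripts to look and compute and a shell command to move; the robot and the scene stay as the last step left them, time stands still between calls to the robot, and variables do not carry over. Pictures are saved under pics/ and viewed, at most 10 in all, crops included, and the job is handed in when it is done.

```bash
mkdir -p pics
cat > h.py <<'E'
import numpy as np, cv2
from plant import get_state, imaging, workorder, ctrl
from scipy.spatial.transform import Rotation as Ro
def cam(name):
    s=get_state(); c=imaging.read_camera(name)
    if name=="wrist":
        T=np.array(c["tool_from_camera"]); Rt=Ro.from_quat(s["tcp_rot"]).as_matrix()
        Rwc=Rt@T[:3,:3]; o=Rt@T[:3,3]+np.array(s["eef_pos"])
        c["R"]=Rwc.T; c["t"]=-Rwc.T@o
    c["R"]=np.array(c["R"]); c["t"]=np.array(c["t"]); return c
def ray(c,u,v):
    K=np.array([[c["fx"],0,c["cx"]],[0,c["fy"],c["cy"]],[0,0,1]])
    p=cv2.undistortPoints(np.array([[[u,v]]],float),K,np.array([c["k1"],0,0,0,0.]))[0,0]
    return -c["R"].T@c["t"], c["R"].T@np.array([p[0],p[1],1])
def onz(c,u,v,z):
    o,d=ray(c,u,v); return o+d*(z-o[2])/d[2]
def proj(c,X):
    p=c["R"]@np.array(X)+c["t"]; x,y=p[:2]/p[2]; f=1+c["k1"]*(x*x+y*y)
    return c["fx"]*x*f+c["cx"], c["fy"]*y*f+c["cy"]
def two(c1,p1,c2,p2):
    o1,d1=ray(c1,*p1);o2,d2=ray(c2,*p2)
    a=np.linalg.lstsq(np.c_[d1,-d2],o2-o1,rcond=None)[0]
    A,B=o1+a[0]*d1,o2+a[1]*d2; return (A+B)/2,np.linalg.norm(A-B)
E
python3 - <<'E'
from h import *
import pickle
D={}
for n in("scene","side"):
    c=cam(n);D[n]=c;cv2.imwrite(f"pics/{n}0.png",c["image"])
    print(n,-c["R"].T@c["t"],c["R"][2])
pickle.dump(D,open("d.pkl","wb"))
s=get_state();print(s["time"],s["eef_pos"],s["tcp_rot"],ctrl.tip_reach)
E
```

```text
scene [0.21577368 0.5368867  0.66304814] [ 0.36853691 -0.60697048 -0.7041075 ]
side [-0.00558267  0.90949642  0.52874852] [ 0.47881029 -0.78346204 -0.39614131]
0.1 [ 0.30541328 -0.60131472  0.24405625] [ 9.72538960e-01  2.32737627e-01 -8.92561851e-05 -1.07751364e-03] 0.014
```

View pics/scene0.png

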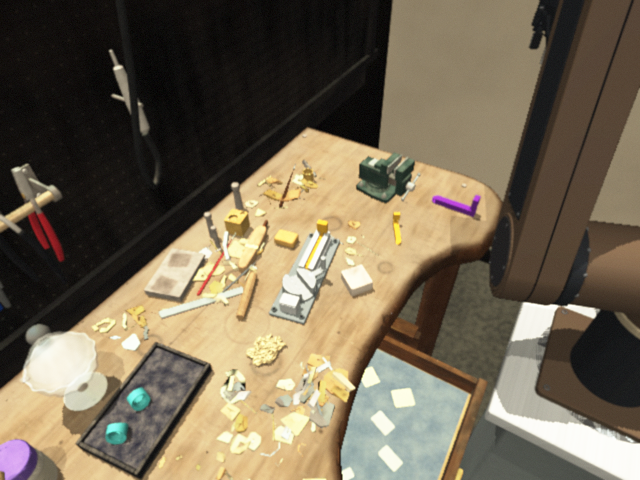

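View pics/side0.png

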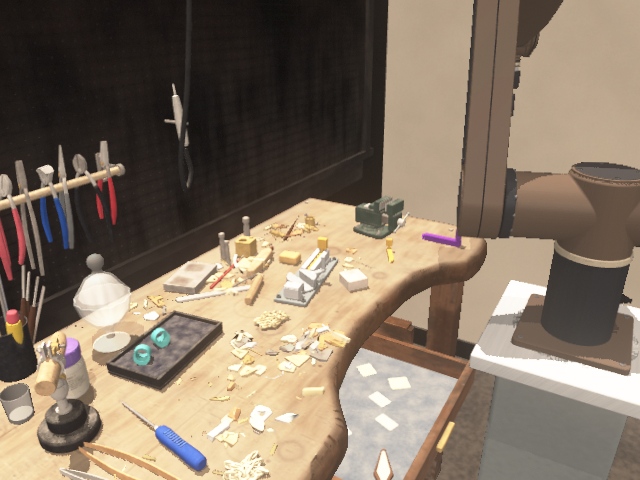

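The lock lies at about (305,278) in the scene view: thumb piece near (322,227), keeper near (291,303), grey brick at (357,280), wax at (286,240). A second small yellow bar is at (397,228) and a purple one at (457,206); both are decoys. I'll zoom in on the lock.

Run:
```python
from h import *
import pickle
D=pickle.load(open("d.pkl","rb"))
a=cv2.resize(D["scene"]["image"][205:330,225:385],None,fx=5,fy=5,interpolation=cv2.INTER_CUBIC)[:600]
cv2.imwrite("pics/sc1.png",a[:, :800])
for p in [(333,237),(308,233),(272,316),(303,320)]: print(p,onz(D["scene"],*p,0.008))
print(onz(D["scene"],357,280,.024), onz(D["scene"],286,240,.02))
```

```text
(333, 237) [ 0.53904505 -0.04341135  0.008     ]
(308, 233) [ 0.59217655 -0.02696606  0.008     ]
(272, 316) [0.53401534 0.19012298 0.008     ]
(303, 320) [0.48061578 0.16904844 0.008     ]
[0.43395222 0.04934999 0.024     ] [0.61411639 0.02446586 0.02      ]
```

View pics/sc1.png

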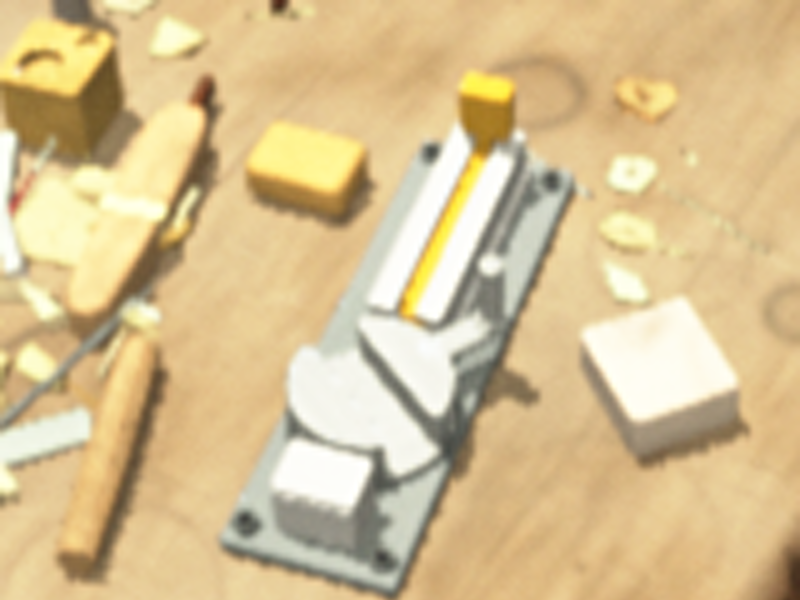

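The crop shows the lock clearly. Plate corners are at crop (222,545), (395,597), (577,178) and (425,145). The pin top is at (491,265), thumb top at (487,83), disc centre near (372,395) and keeper top near (325,472).

Run:
```python
from h import *
import pickle
D=pickle.load(open("d.pkl","rb"));c=D["scene"]
P=lambda u,v,z:onz(c,225+(u-2)/5,205+(v-2)/5,z)
cor=np.array([P(222,545,.008),P(395,597,.008),P(577,178,.008),P(425,145,.008)])
print(cor.round(4)); print([np.linalg.norm(cor[i]-cor[i-1]).round(4) for i in range(4)])
ax=((cor[0]+cor[1])-(cor[2]+cor[3]))[:2];ax/=np.linalg.norm(ax);ay=np.array([-ax[1],ax[0]])
print("yaw",np.arctan2(ax[1],ax[0]),ax)
pc=cor.mean(0)[:2]
Q=dict(disc=P(372,395,.031),pin=P(491,263,.062),thumb=P(489,84,.061),keeper=P(325,465,.035),gend=P(407,310,.0315),gapfar=P(478,158,.0315),slotA=P(362,335,.031),slotB=P(430,455,.031),brickL=P(582,340,.024),brickT=P(683,300,.024),wax=P(310,155,.021))
for k,v in Q.items():
    d=v[:2]-pc; print(k,v.round(4),"rel plate centre",(d@ax).round(4),(d@ay).round(4))
s=get_state();R=Ro.from_quat(s["tcp_rot"]).as_matrix();print(R.round(3))
```

```text
[[ 0.5418  0.1886  0.008 ]
 [ 0.4751  0.1757  0.008 ]
 [ 0.5213 -0.0424  0.008 ]
 [ 0.5882 -0.0271  0.008 ]]
[np.float64(0.2206), np.float64(0.0679), np.float64(0.223), np.float64(0.0686)]
yaw 1.7809911863862646 [-0.20865047  0.97799028]
disc [0.5214 0.117  0.031 ] rel plate centre 0.0445 0.0009
pin [0.5023 0.0612 0.062 ] rel plate centre -0.006 0.0313
thumb [ 0.5542 -0.0252  0.061 ] rel plate centre -0.1014 -0.0015
keeper [0.5166 0.1556 0.035 ] rel plate centre 0.0833 -0.0024
gend [0.5324 0.0749 0.0315] rel plate centre 0.001 -0.001
gapfar [ 0.5516 -0.0113  0.0315] rel plate centre -0.0873 -0.0019
slotA [0.5408 0.094  0.031 ] rel plate centre 0.018 -0.0132
slotB [0.4878 0.1301 0.031 ] rel plate centre 0.0643 0.0311
brickL [0.4692 0.0484 0.024 ] rel plate centre -0.0117 0.0663
brickT [0.4449 0.0103 0.024 ] rel plate centre -0.0439 0.0981
wax [0.6198 0.0137 0.021 ] rel plate centre -0.0771 -0.0737
[[ 0.892  0.453 -0.001]
 [ 0.453 -0.892  0.002]
 [ 0.    -0.002 -1.   ]]
```

```bash
python3 -m jog '[[1,500,-487,0,0,0,-1.311],[1,500,-487,0,0,0,-1.311],[1,500,-487,0,0,0,-1.311],[1,500,-487,0,0,0,-1.311],[1,500,-487,0,0,0,-1.311],[1,500,-487,0,0,0,-1.311],[1,500,-487,0,0,0,-1.311],[1,500,-487,0,0,0,-1.311],[1,500,-487,0,0,0,-1.311],[1,500,-487,0,0,0,-1.311],[1,500,-487,0,0,0,-1.311],[1,500,-487,0,0,0,-1.311]]' 30
python3 - <<'E'
from h import *
s=get_state();R=Ro.from_quat(s["tcp_rot"]).as_matrix()
d=np.array([.53,.06,.245])-s["eef_pos"]
print(1000*R.T@d, "daz",-(1.781-np.arctan2(R[1,0],R[0,0])),s["qpos"])
E
```

```text
time: 1.3
eef_pos: [0.4993, -0.0318, 0.2451]
tcp_rot: [0.629, 0.777, -0.0, -0.0]
contact_force: [-0.6, -0.3, -0.3]
opening: 0.001
finger_force: 0.0
[83.43171235 49.1666785   0.10494399] daz -0.00022873301164993975 [-2.66728255e-01 -1.05420304e-01  1.99767932e+00 -7.32413419e-05
  1.24936969e+00 -4.76680054e-01]
```

```bash
python3 -m jog '[[1,84,49,0,0,0,0],[1,84,49,0,0,0,0],[1,84,49,0,0,0,0],[1,84,49,0,0,0,0]]'
python3 - <<'E'
from h import *
import pickle
c=cam("wrist"); cv2.imwrite("pics/w1.png",c["image"]); pickle.dump(c,open("w1.pkl","wb"))
print(np.array(c["tool_from_camera"]).round(3))
print("predicted: disc",proj(c,[.5238,.1104,.031]),"pin",proj(c,[.5023,.0612,.062]),"thumb",proj(c,[.5542,-.0252,.061]))
E
```

```text
time: 1.7
eef_pos: [0.5294, 0.0594, 0.2447]
tcp_rot: [0.628, 0.778, -0.001, -0.0]
contact_force: [0.8, -0.0, 0.1]
opening: -0.001
finger_force: 0.0
[[ 0.001 -0.948 -0.319  0.08 ]
 [ 1.     0.001 -0.    -0.001]
 [ 0.001 -0.319  0.948 -0.129]
 [ 0.     0.     0.     1.   ]]
predicted: disc (np.float64(328.12650240968946), np.float64(150.12487729575076)) pin (np.float64(291.81000819321696), np.float64(205.21228696471502)) thumb (np.float64(328.74598264254905), np.float64(303.931389736463))
```

View pics/w1.png

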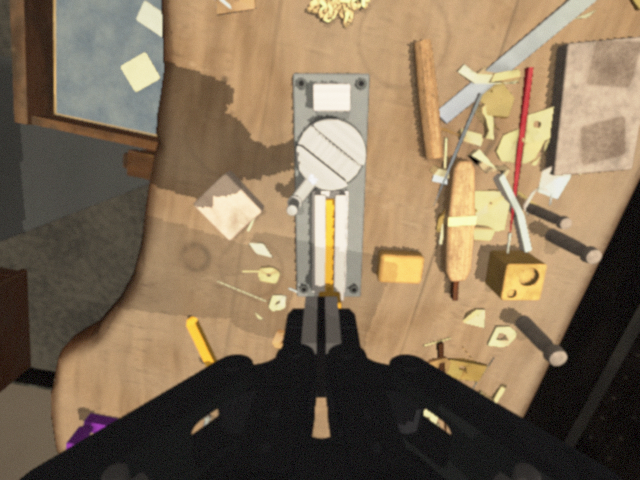

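The wrist view shows the plate with corners at (293,74), (368,74), (360,297) and (298,297). The disc centre is at (331,154), the pin top at (293,209) and the gap runs from (329,197) to (331,290). The shut fingers hide the thumb.

Run:
```python
from h import *
import pickle
c=pickle.load(open("w1.pkl","rb"))
cor=np.array([onz(c,*p,.008) for p in [(368,74),(293,74),(298,297),(360,297)]])
print([np.linalg.norm(cor[i]-cor[i-1]).round(4) for i in range(4)])
ax=((cor[0]+cor[1])-(cor[2]+cor[3]))[:2];ax/=np.linalg.norm(ax)
pc=cor.mean(0)[:2]; print("yaw",np.arctan2(ax[1],ax[0]),pc,"disc from plate",pc+.0375*ax)
disc=onz(c,331,154,.031);print("disc",disc)
ay=np.array([-ax[1],ax[0]])
for n,p,z in [("pin",(293,209),.062),("gap1",(329,197),.0315),("gap2",(331,290),.025),("keeper",(331,97),.035),("brick",(228,208),.024)]:
    X=onz(c,*p,z);d=X[:2]-disc[:2];print(n,X.round(4),(d@ax).round(4),(d@ay).round(4),np.hypot(*d).round(4))
```

```text
[np.float64(0.2242), np.float64(0.0679), np.float64(0.2243), np.float64(0.068)]
yaw 1.7854150245464124 [0.53591367 0.06510401] disc from plate [0.52792711 0.10174367]
disc [0.52708362 0.10761494 0.031     ]
pin [0.5039 0.0581 0.062 ] -0.0434 0.0332 0.0546
gap1 [0.5339 0.0688 0.0315] -0.0394 0.0016 0.0394
gap2 [ 0.5578 -0.0277  0.025 ] -0.1387 -0.0012 0.1387
keeper [0.5164 0.1544 0.035 ] 0.048 0.0005 0.048
brick [0.4413 0.0361 0.024 ] -0.0517 0.099 0.1117
```

```bash
python3 -m jog '[[1,-23,-26,40,0,0,0],[1,-23,-26,90,0,0,0],[1,-23,-26,140,0,0,0],[1,-23,-26,170,0,0,0],[1,-23,-26,187,0,0,0],[1,-23,-26,187,0,0,0],[1,-23,-26,187,0,0,0]]'
python3 - <<'E'
from h import *
import pickle
c=cam("wrist"); cv2.imwrite("pics/w2.png",c["image"]); pickle.dump(c,open("w2.pkl","wb"))
E
```

```text
time: 2.45
eef_pos: [0.5092, 0.0292, 0.0587]
tcp_rot: [0.63, 0.777, -0.0, 0.0]
contact_force: [-0.4, -0.6, 0.6]
opening: 0.001
finger_force: 0.0
```

View pics/w2.png

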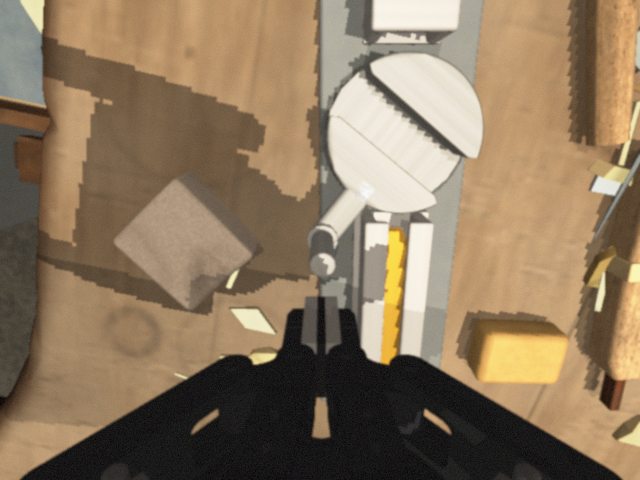

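The shut fingertips stand right behind the pin: pin top at (322,264), fingers at column 321. I'll push the pin round its arc, stopping slightly short.

```bash
python3 -m jog '[[1,8,0,2,0,0,0],[1,16,-4,3,0,0,0],[1,22,-9,3,0,0,0],[1,27,-13,3,0,0,0],[1,32,-16,3,0,0,0],[1,37,-18,3,0,0,0],[1,42,-20,3,0,0,0],[1,47,-21,3,0,0,0],[1,52,-22,3,0,0,0],[1,52,-22,3,0,0,0],[1,52,-22,3,0,0,0]]'
python3 - <<'E'
from h import *
import pickle
c=cam("wrist"); cv2.imwrite("pics/w3.png",c["image"]); pickle.dump(c,open("w3.pkl","wb"))
E
```

```text
time: 3.6
eef_pos: [0.477, 0.0773, 0.0554]
tcp_rot: [0.629, 0.777, 0.001, 0.0]
contact_force: [0.2, -0.1, 0.3]
opening: -0.003
finger_force: 0.0
```

View pics/w3.png

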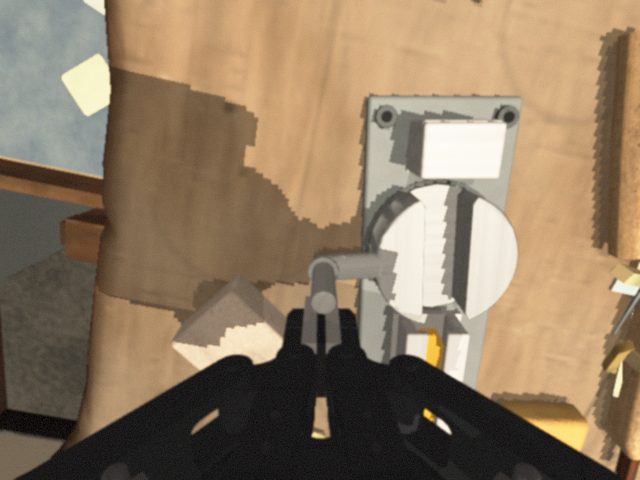

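The disc has turned and the slot is nearly parallel to the plate: left edge about (425,195)–(421,310), right edge about (473,192)–(467,313). The pin touches the fingers at (322,300). I'll work out the remaining angle.

Run:
```python
from h import *
import pickle
c=pickle.load(open("w3.pkl","rb"))
def ang(p,q,z):
    d=onz(c,*p,z)-onz(c,*q,z); return np.arctan2(d[1],d[0]).round(3)
print("slot",ang((425,198),(421,308),.031),ang((473,193),(467,313),.031))
print("plate",ang((370,97),(358,380),.008),ang((522,97),(478,382),.008))
D=onz(c,445,251,.031);P=onz(c,324,299,.062);A=np.array([-.2106,.9776])
print(D,P); d=(P-D)[:2];print("pin rel disc",d@A,d@[-A[1],A[0]],"theta",np.arctan2(-(d@A),d@[-A[1],A[0]]))
g=cv2.cvtColor(c["image"],cv2.COLOR_BGR2GRAY)
cv2.imwrite("pics/w3c.png",cv2.resize(c["image"][80:350,340:560],None,fx=2.2,fy=2.2,interpolation=cv2.INTER_CUBIC))
```

```text
slot 1.835 1.863
plate 1.778 1.789
[0.52481131 0.11200769 0.031     ] [0.47392295 0.09354382 0.062     ]
pin rel disc -0.007333188418644502 0.053636957999046 theta 0.13587652162832758
```

View pics/w3c.png

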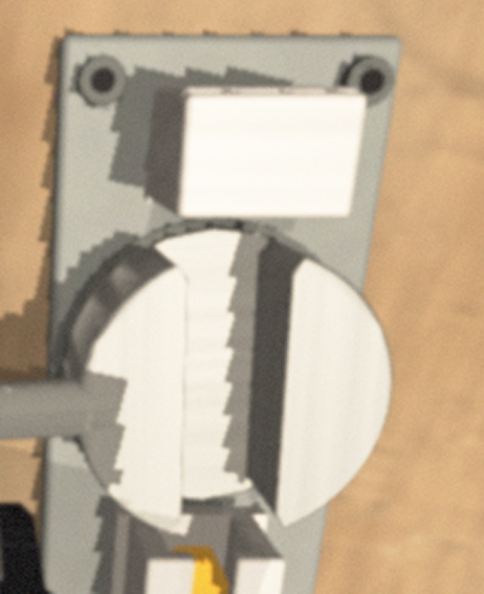

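The crop refines the slot edges to full-frame (425,207)–(423,321) and (477,199)–(466,317), so about 0.09 rad (≈5 mm at the pin) remains. I'll push that far and back off 5 mm so the fingers are free.

```bash
python3 -m jog '[[1,3,0,0,0,0,0],[1,5,-1,0,0,0,0],[1,5,-1,0,0,0,0],[1,5,-1,0,0,0,0],[1,-6,-1,0,0,0,0],[1,-15,-1,-10,0,0,0],[1,-15,-1,-10,0,0,0]]'
python3 - <<'E'
from h import *
import pickle
c=cam("wrist"); pickle.dump(c,open("w4.pkl","wb"))
cv2.imwrite("pics/w4c.png",cv2.resize(c["image"][20:300,320:580],None,fx=2.1,fy=2.1,interpolation=cv2.INTER_CUBIC))
E
```

```text
time: 4.35
eef_pos: [0.4804, 0.0606, 0.0669]
tcp_rot: [0.63, 0.777, 0.001, 0.001]
contact_force: [1.6, -0.3, 0.2]
opening: 0.002
finger_force: 0.0
```

View pics/w4c.png

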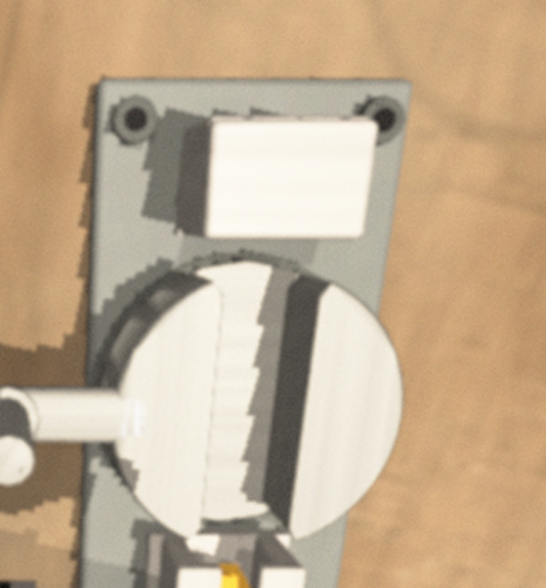

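The slot is now nearly parallel to the plate and keeper: crop slot edges (220,290)–(203,530) and (328,285)–(291,535), keeper edges (210,120)–(206,237) and (376,122)–(362,237).

Run:
```python
from h import *
import pickle
c=pickle.load(open("w4.pkl","rb"))
def ang(p,q,z):
    f=lambda p:onz(c,320+p[0]/2.1,20+p[1]/2.1,z)
    d=f(p)-f(q); return np.arctan2(d[1],d[0]).round(3)
print("slot",ang((220,290),(203,530),.031),ang((328,285),(291,535),.031))
print("keeper",ang((210,120),(206,237),.035),ang((376,122),(362,237),.035))
print("plate",ang((101,80),(80,588),.008),ang((411,80),(338,588),.008))
s=get_state();A=np.array([-.2106,.9776]);d=s["eef_pos"][:2]-np.array([.5255,.109]);print(d@A,d@[-A[1],A[0]])
```

```text
slot 1.797 1.762
keeper 1.827 1.798
plate 1.775 1.788
-0.03729040691082292 0.05465905753341692
```

The slot angle agrees with the plate's to about 0.01 rad. Next I go over and behind the thumb piece.

```bash
python3 -m jog '[[1,0,0,-40,0,0,0],[1,-30,10,-50,0,0,0],[1,-70,30,-50,0,0,0],[1,-110,45,-50,0,0,0],[1,-138,55,-50,0,0,0],[1,-138,55,-50,0,0,0],[1,-138,55,-20,0,0,0],[1,-138,55,10,0,0,0],[1,-138,55,10,0,0,0],[1,-138,55,10,0,0,0]]'
python3 - <<'E'
from h import *
import pickle
c=cam("wrist"); pickle.dump(c,open("w5.pkl","wb"));cv2.imwrite("pics/w5.png",c["image"])
s=get_state();A=np.array([-.2106,.9776]);d=s["eef_pos"][:2]-np.array([.5255,.109]);print(d@A,d@[-A[1],A[0]])
E
```

```text
time: 5.4
eef_pos: [0.5607, -0.0609, 0.055]
tcp_rot: [0.629, 0.777, -0.0, -0.001]
contact_force: [-0.3, 0.2, -0.1]
opening: -0.001
finger_force: 0.0
-0.17414925051821173 0.00033952335704082875
```

View pics/w5.png

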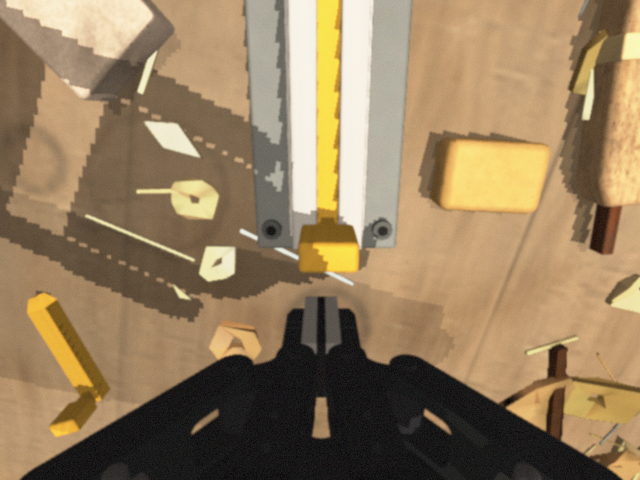

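The thumb piece is centred at column 329, against 321 for the fingers, so it's about 2–3 mm to tool +y. I'll correct by 2 mm and push in stages, watching the force.

```bash
python3 -m jog '[[1,8,2,0,0,0,0],[1,16,2,0,0,0,0],[1,24,2,0,0,0,0],[1,30,2,0,0,0,0],[1,36,2,0,0,0,0],[1,42,2,0,0,0,0],[1,50,2,0,0,0,0],[1,58,2,0,0,0,0],[1,66,2,0,0,0,0],[1,66,2,0,0,0,0]]'; python3 -m jog '[[1,8,0,0,0,0,0],[1,16,0,0,0,0,0],[1,24,0,0,0,0,0],[1,30,0,0,0,0,0],[1,36,0,0,0,0,0],[1,40,0,0,0,0,0],[1,40,0,0,0,0,0]]'
```

```text
time: 6.45
eef_pos: [0.5489, 0.0047, 0.0549]
tcp_rot: [0.629, 0.778, -0.0, -0.001]
contact_force: [0.1, -0.8, 0.3]
opening: 0.0
finger_force: 0.0
time: 7.15
eef_pos: [0.5409, 0.0432, 0.0551]
tcp_rot: [0.629, 0.777, -0.0, -0.0]
contact_force: [0.0, -0.3, -0.5]
opening: 0.002
finger_force: 0.0
```

```bash
python3 -m jog '[[1,2,0,0,0,0,0],[1,4,0,0,0,0,0],[1,5,0,0,0,0,0],[1,6,0,0,0,0,0],[1,6,0,0,0,0,0]]';python3 -m jog '[[1,1,0,0,0,0,0],[1,2,0,0,0,0,0],[1,2,0,0,0,0,0]]';python3 -m jog '[[1,1,0,0,0,0,0],[1,2,0,0,0,0,0],[1,2,0,0,0,0,0]]'
```

```text
time: 7.65
eef_pos: [0.54, 0.0484, 0.0553]
tcp_rot: [0.629, 0.777, 0.0, -0.0]
contact_force: [0.5, -0.2, 0.0]
opening: -0.002
finger_force: 0.1
time: 7.95
eef_pos: [0.5398, 0.05, 0.0555]
tcp_rot: [0.629, 0.777, -0.0, 0.0]
contact_force: [0.4, -0.6, 0.0]
opening: -0.001
finger_force: 1.1
time: 8.25
eef_pos: [0.5407, 0.0506, 0.0563]
tcp_rot: [0.629, 0.778, -0.0, 0.002]
contact_force: [2.5, -7.9, 0.9]
opening: -0.003
finger_force: 3.6
```

Resistance rose to 8 N with the TCP at lock x = −60 mm, exactly where the stop should be. I'll press 1 mm more to confirm, then back off straight, rise and look.

```bash
python3 -m jog '[[1,1,0,0,0,0,0],[1,1,0,0,0,0,0]]'; python3 -m jog '[[1,-10,0,0,0,0,0],[1,-30,0,0,0,0,0],[1,-40,0,-40,0,0,0],[1,-50,0,-80,0,0,0],[1,-60,0,-120,0,0,0],[1,-60,0,-140,0,0,0],[1,-60,0,-140,0,0,0],[1,-60,0,-140,0,0,0]]'
python3 - <<'E'
from h import *
c=cam("wrist"); 
cv2.imwrite("pics/w6c.png",cv2.resize(c["image"][20:320,200:460],None,fx=2,fy=2,interpolation=cv2.INTER_CUBIC))
import pickle; pickle.dump(c,open("w6.pkl","wb"))
E
```

```text
time: 8.45
eef_pos: [0.5411, 0.0509, 0.0568]
tcp_rot: [0.628, 0.778, -0.0, 0.003]
contact_force: [2.0, -9.7, 2.3]
opening: -0.0
finger_force: 4.7
time: 9.25
eef_pos: [0.551, -0.0051, 0.1946]
tcp_rot: [0.629, 0.777, 0.0, -0.001]
contact_force: [-0.1, 0.1, 0.5]
opening: 0.005
finger_force: 0.0
```

View pics/w6c.png

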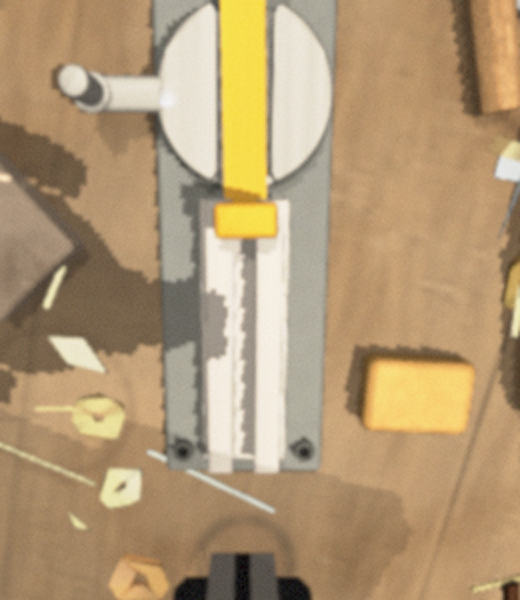

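The bar passes cleanly through the disc, the thumb sits at the guide's front end (crop (247,219)), and the hand is clear. I'll check the number, then hand in.

Run:
```python
from h import *
import pickle
c=pickle.load(open("w6.pkl","rb"));A=np.array([-.2106,.9776])
T=onz(c,323.5,129,.061);Dk=onz(c,323,67.5,.031);print(((T-Dk)[:2]@A),"expect -0.043")
if (T-Dk)[:2]@A>-.049: print(workorder.sign_off())
```

```text
-0.041637763443801996 expect -0.043
the job is handed in; nothing more can be done
None
```

I turned the disc into line and pushed the bar fully home against the keeper's stop. I then backed the hand clear and handed the job in at about 9 s; the judging result was not shown.

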